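# Stow the liner carton and close the hook-in cover

### The job

Put the small white carton into the well of the open blue consumables box, then close the box with its white cover plate from the sloped rest: tuck one end of the plate under the box's overhanging lip while it is tilted, then level it into the recess so that it lies flat and flush, fully seated on the ledge. Let go of everything at the end, and leave the jar and the two bottles standing where they are.

Things in the scene. Friction and masses are not known exactly. Their poses are not given: they have to be found in the camera images.
- box: blue open box with grey inside, fixed on the bench, 154 (x) x 120 (y) mm. Origin: centre of its underside; x along its length, z up. The lip (yellow stripe on top) is at its -x end, roughly towards the robot. The +x wall and both side walls end at z = 68 mm.
- recess (a point): middle of the recess for the cover, at ledge height (56 mm above the box underside); axes as the box. The recess is 138 (x) x 104 (y) mm; its walls rise 12 mm above the ledge. The ledge runs all round: 18 mm wide at the lip end, 12 mm at the +x end, 9 mm at the sides.
- lip_edge (a point): middle of the free lower edge of the lip: 51 mm towards -x from the middle of the recess and 24 mm above the ledge. From this edge the lip covers 18 mm of the recess, up to the end wall, over the full width; it is 5 mm thick.
- well (a point): middle of the floor of the well for the carton, which lies inside the ledge: 108 (x) x 86 (y) mm, floor 52 mm below the ledge. Axes as the box.
- cover_centre (a point): centre of the white cover plate (130 x 96 x 12 mm, about 0.18 kg), half-way through its thickness; x along the length, z out of the top face. A yellow stripe marks the -x end of the top, meant for the lip. Starts on the rest, tilted 24 degrees, -x end low and towards the robot. Seated it is 6 mm above the ledge, in the middle of the recess within about 4 mm.
- cover_grip (a point): point to grip on the black rib in the middle of the cover's top face, 29 mm out along z from the plate's centre; axes as the plate. The rib is 14 mm thick along x, 50 mm long along y, 34 mm tall, and ends 11 mm beyond this point: grip it across its thickness, square to the plate.
- rest: fixed aluminium rest on the bench, 130 x 100 mm base, 72 mm high, that carries the cover on a 24 degree slope rising towards its +x (away from the robot), with a black stop at the low end (it reaches 8 mm above the slope). Origin: centre of its underside, z up.
- carton_centre (a point): centre of the small white carton with a red band, 30 (x) x 62 (y) x 46 (z) mm, closed and rigid, standing on the bench at the left; this point is 23 mm above its underside, z up.
- septa_jar: bystander: amber screw-top jar with white cap, 45 mm wide, 55 mm tall, origin at its underside
- spray_bottle: bystander: small white-green trigger sprayer, 130 mm tall, origin at its underside
- leak_detector_bottle: bystander: small white dropper bottle with red tip, 98 mm tall, origin at its underside
- cover: the same cover plate; origin at the centre of its underside
- carton: the same carton; origin at the centre of its underside

How it is judged:
By the outcome, as a careful person would: the job done as asked, in the order asked, and still so for the second after the job is handed in, with the robot touching nothing.
It also fails if it takes over 67 s, if anything falls off the work surface, if the arm or the gripper's body presses on something with over 40 N, if the wrist force passes 120 N, or if a joint passes its speed limit or range.

### The arm

A 6-joint arm with a two-finger parallel gripper is mounted at the origin on a cart in front of the work surface, level with it; the furniture and walls round the work are solid. World frame = base frame: x ahead of the robot, y to its left, z up, the work surface at z = 0. Lengths are in m, angles in rad, forces in N, time in s.
With the tool pointing down it reaches from about 0.375 to 0.975 m from the base axis. Payload 3.8 kg.
Tool frame: the origin (TCP) lies on the mounting face of the last link; the fingertips stand 173 mm ahead of it and the grasp point (between the pads) lies 155 mm ahead of it; z points along the fingers, y is the line along which they close (so a half turn about z gives the same grasp; the last joint's range is limited). The gripper opens to 85 mm and grips with 20 to 120 N. Pads are 22 mm wide; open, the fingers measure 114 mm over their backs; the gripper's body (76 mm by 85 mm) begins 54 mm behind the grasp point. The pads swing forward as they close: fully open they stand 13 mm farther back than shut.
Start: joints at [1.275, 0.264, 1.604, -0, 1.274, -0.037], TCP at [0.173, 0.653, 0.405] pointing down, gripper open.
Joint ranges: [-2.63, 2.63], [-0.94, 2.18], [0.31, 2.57], [-1.31, 4.45], [0, 2.66], [-2.55, 2.55]. Speed limits (rad/s): [2.57, 2.57, 3.14, 3.14, 3.14, 3.14].

### API

Orientations are given as a rotation vector (axis times angle).
In Python, from workcell import bot gives the robot as it stands.
- The arm moves only by the tool drive_tool, never from a script. Its argument "increments" is a list of rows, each an object with "delta_pos": the shift along the tool's x, y, z in mm, a list of three; "turn": the turn about the tool's z in rad; "jaw": the opening, from -1 (shut) to 1 (fully open). A call has 1 to 8 rows; each row shifts and turns the commanded pose from where the row before left it, along the tool's axes as they then stand; what a row does not reach is not made up. A row lasts 1/12 s, in which the tool goes at most 41.7 mm and 7.16 degrees, less where a joint would pass 70% of its speed; a pose out of reach is approached as far as the arm can. A call is refused whole if a number of a shift passes 41.7 or a number of a turn 0.125, either way. A call with a gripper value outside its range is refused whole. The fingers move at their own pace and stop on an object; "grip_force" is the grip in N (left out, the last holds). Time passes only in rows, so rows that do not move let the fingers close. It gives the time, the measured TCP pose, the force, the opening and the grip force at its end, in the units of the state.
- bot.read_state(): the state, without advancing time (a new reading comes with each control period).
- bot.read_camera(name): name is "scene" or "top" or "wrist"; returns a dict with "pixels" (420x560x3 uint8, red, green, blue), "fovy" (degrees; the focal length in pixels is half the picture's height over the tangent of half this angle, whatever the lens; pixels are square), "cx", "cy" (the principal point, pixels), "camera_from_world" (4x4, takes a point from world to camera coordinates); the wrist camera has in their place "hand_eye" (4x4, takes a point from camera to tool coordinates, whose origin is the TCP and whose axes are the flange's). Camera axes: x right, y down, z forward; pixel columns grow to the right and rows downward; lengths in m; the calibration is good to about 2 mm. A picture is of the moment at which its call begins: read the wrist's pose just before it. There is no depth.
- bot.finish_job(): hands the job in; it is judged then, once.
The state is a dict: "time": time; "q": joint angles; "joint_vel": joint speeds; "joint_torque": joint torques, N m; "tool_pos": TCP position; "tcp_rot": TCP orientation; "wrist_force": force on the tool from outside, world axes, zero at the start; "torque": the same for the moment, N m; "width": opening from 0.0 (shut) to 1.0 (fully open); "grip_force": force on a finger pad.
Only numpy, scipy, OpenCV 4.12 (cv2) and the standard library are available. Lean on these libraries where they do the work, as an engineer would, in place of code of your own. Each camera call takes 0.05 s, during which the arm holds its last target. There are 200 camera calls.

## Working session

There is one attempt and no reset: what is moved stays moved. The work goes in short steps, Python scripts to look and compute and a tool call to move; the robot and the scene stay as the last step left them, time stands still between calls to the robot, and variables do not carry over. Pictures are saved under pics/ and viewed, at most 10 in all, crops included, and the job is handed in when it is done.

Besides the shell and the picture viewer there is one more tool, called after "Call:" as name([rows], argument=value, ...), one row to a line, values as JSON. drive_tool: Moves the arm, as the interface text tells. Its arguments: {"type":"object","properties":{"increments":{"type":"array"},"grip_force":{"type":"number"}},"required":["increments"]}

```bash
mkdir -p pics; ls; python3 - <<'E'
from workcell import bot
import cv2,numpy as np
s=bot.read_state();print(s)
np.set_printoptions(precision=4,suppress=True)
for n in ["scene","top","wrist"]:
    c=bot.read_camera(n); cv2.imwrite(f"pics/{n}0.png",cv2.resize(c["pixels"][:,:,::-1],(800,600),interpolation=cv2.INTER_CUBIC))
    print(n,{k:v for k,v in c.items() if k!="pixels"})
    np.save(n+"0.npy",c,allow_pickle=True)
E
```

```text
pics
{'time': 0.0, 'q': array([ 1.27512425e+00,  2.64787882e-01,  1.60533362e+00, -5.63791234e-05,
        1.27372804e+00, -3.69086281e-02]), 'joint_vel': array([-0.00169764, -0.00206641, -0.00177961,  0.00083044, -0.00055203,
        0.00042807]), 'joint_torque': array([-1.46723665e-03, -5.15123212e+01, -3.67310822e+01, -1.33229819e-04,
        1.29153611e-02,  2.33404506e-05]), 'tool_pos': array([0.17264295, 0.65220718, 0.40336   ]), 'tcp_rot': array([-0.40526422, -3.11501843,  0.00350986]), 'wrist_force': array([ 0.71198552, -0.50677562,  0.07921426]), 'torque': array([ 0.03110734,  0.03775545, -0.03535745]), 'grip_force': 0.0, 'width': 0.9969996884984288}
scene {'fovy': 47.6364513092441, 'cx': 286.43462446420335, 'cy': 206.10917625511513, 'camera_from_world': array([[-0.8728, -0.4875, -0.0228,  0.6423],
       [-0.2585,  0.5015, -0.8256,  0.1174],
       [ 0.4139, -0.7148, -0.5637,  0.8082],
       [ 0.    ,  0.    ,  0.    ,  1.    ]])}
top {'fovy': 48.79694122221126, 'cx': 279.5575794558473, 'cy': 205.88621528380418, 'camera_from_world': array([[-0.0083, -0.9997, -0.0247,  0.2031],
       [-0.9806,  0.013 , -0.1957,  0.6246],
       [ 0.1959,  0.0225, -0.9804,  0.8491],
       [ 0.    ,  0.    ,  0.    ,  1.    ]])}
wrist {'fovy': 61.74710017707935, 'cx': 280.934121904158, 'cy': 208.36387688082493, 'hand_eye': array([[ 0.0002, -0.9542, -0.2991,  0.0772],
       [ 1.    ,  0.0001,  0.0001, -0.0005],
       [-0.0001, -0.2991,  0.9542,  0.03  ],
       [ 0.    ,  0.    ,  0.    ,  1.    ]])}
```

View pics/scene0.png

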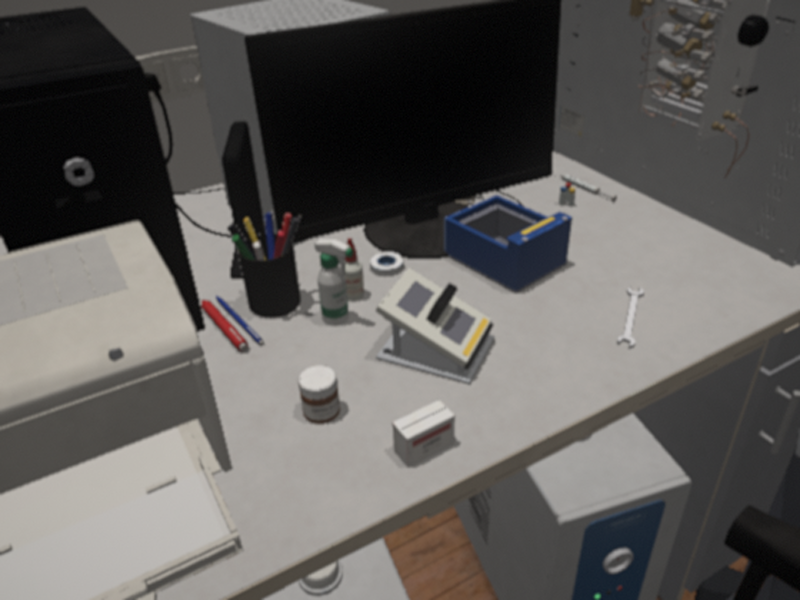

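View pics/top0.png

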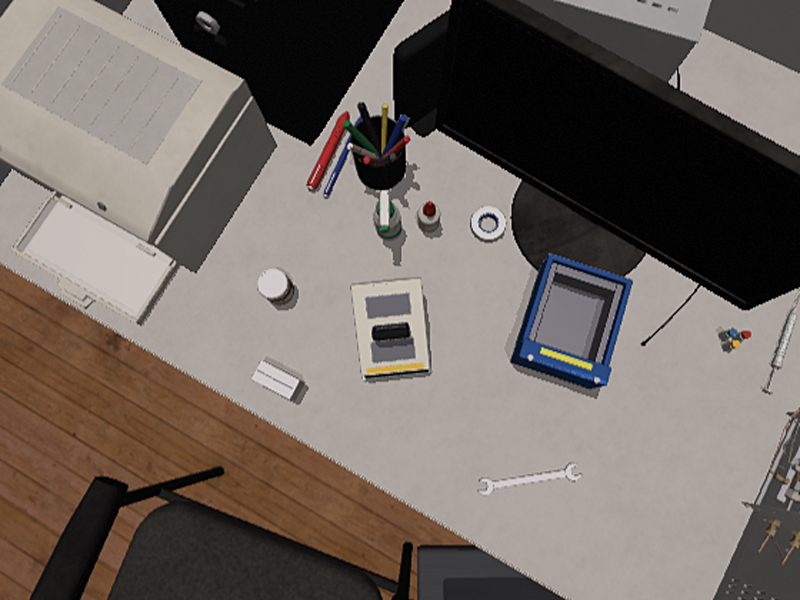

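View pics/wrist0.png

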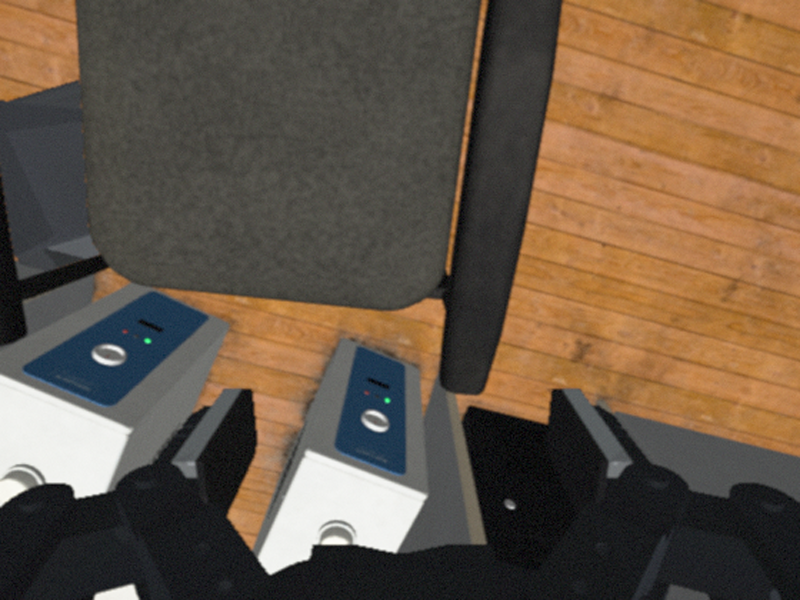

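The top view, at 800-px scale, shows the carton at (278,379), the cover at (390,328), the box at (572,320) and the jar at (275,285). The bottles are at (388,215) and (429,215). The wrist view shows only the floor. I'll enlarge for corners.

```bash
python3 - <<'E'
import cv2,numpy as np
t=np.load("top0.npy",allow_pickle=True).item()["pixels"][:,:,::-1]
s=np.load("scene0.npy",allow_pickle=True).item()["pixels"][:,:,::-1]
def crop(im,x0,y0,w,h,k): 
    return cv2.resize(im[y0:y0+h,x0:x0+w],None,fx=k,fy=k,interpolation=cv2.INTER_CUBIC)
out=np.zeros((600,800,3),np.uint8)
def put(c,x,y): out[y:y+c.shape[0],x:x+c.shape[1]]=c
put(crop(t,353,172,97,107,4),0,0)      # box top: 388x428
put(crop(t,240,186,66,84,4),390,0)    # cover top 264x336
put(crop(t,172,244,46,44,3),656,0)     # carton top 138x132
put(crop(s,305,128,100,77,3),395,340)   # box scene 300x231
put(crop(s,270,276,56,56,3),0,430)     # carton scene 168x168
put(crop(s,262,184,90,84,2),170,430)   # cover scene 180x168
cv2.imwrite("pics/crops.png",out)
E
```

```text
(no output)
```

View pics/crops.png

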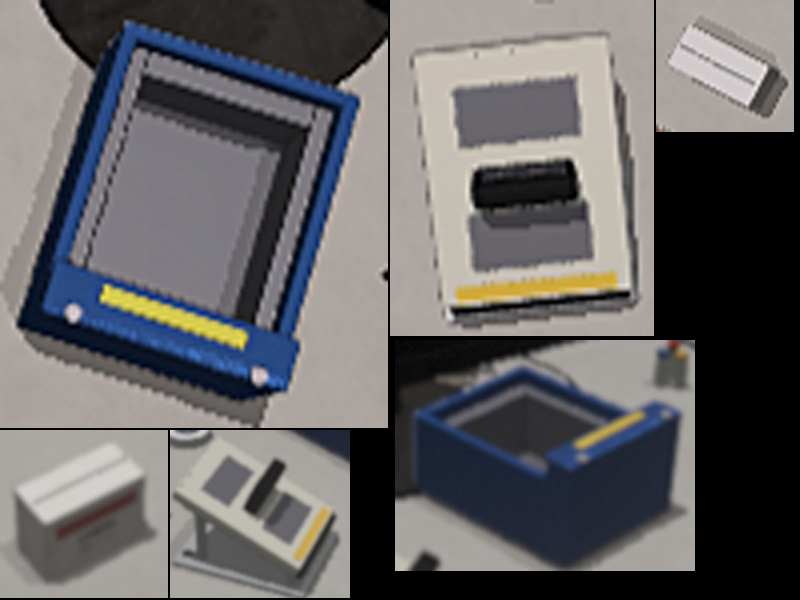

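```bash
cat > h.py <<'E'
import numpy as np
from scipy.spatial.transform import Rotation as R
from scipy.optimize import least_squares
np.set_printoptions(precision=4,suppress=True)
def f(c): return c["pixels"].shape[0]/2/np.tan(np.radians(c["fovy"])/2)
def T_wrist(c,s):
    T=np.eye(4);T[:3,:3]=R.from_rotvec(s["tcp_rot"]).as_matrix();T[:3,3]=s["tool_pos"]
    return np.linalg.inv(T@c["hand_eye"])
def proj(c,P,cfw=None):
    M=c["camera_from_world"] if cfw is None else cfw
    p=P@M[:3,:3].T+M[:3,3]
    return p[:,:2]/p[:,2:]*f(c)+[c["cx"],c["cy"]]
def pose(p,tilt=0):
    return R.from_euler("ZY",[p[3],-tilt]).as_matrix(),np.array(p[:3])
def fit(obs,x0,tilt=0,fixz=None):
    # obs: list of (cam, cfw, model pts mm, pix)
    def res(p):
        q=list(p)
        if fixz is not None:q[2]=fixz
        Rm,t=pose(q,tilt)
        return np.concatenate([(proj(c,np.array(m)/1e3@Rm.T+t,M)-px).ravel() for c,M,m,px in obs])
    r=least_squares(res,x0,loss="soft_l1")
    print("pose",r.x,"yawdeg %.2f"%np.degrees(r.x[3]));print(res(r.x).reshape(-1,2).round(1).tolist())
    return r.x
def panel(pts,k,off,at): return (np.array(pts,float)-at)/k+off-0.5+0.5/k
E
cat > fit0.py <<'E'
from h import *
t=np.load("top0.npy",allow_pickle=True).item();s=np.load("scene0.npy",allow_pickle=True).item()
bt=panel([(128,22),(357,98),(55,262),(298,343),(20,325)],4,(353,172),(0,0))
bs=panel([(416,412),(524,368),(680,408),(565,567),(416,487),(672,508)],3,(305,128),(395,340))
mt=[(77,60,68),(77,-60,68),(-51,60,85),(-51,-60,85),(-77,60,0)]
ms=[(77,60,68),(77,-60,68),(-77,-60,85),(-77,60,0),(77,60,0),(-77,-60,0)]
x0=[.6,-.1,0,-.3]
print("box");fit([(t,None,mt,bt),(s,None,ms,bs)],x0,fixz=0);fit([(t,None,mt,bt)],x0,fixz=0)
ct=panel([(413,52),(606,36),(634,292),(447,308)],4,(240,186),(390,0))
cs=panel([(175,494),(218,434),(337,516),(298,573)],2,(262,184),(170,430))
m=[(65,48,6),(65,-48,6),(-65,-48,6),(-65,48,6)]
print("cover");fit([(t,None,m,ct),(s,None,m,cs)],[.55,.15,.06,.05],np.radians(24));fit([(t,None,m,ct)],[.55,.15,.06,.05],np.radians(24))
kt=panel([(668,63),(690,22),(772,65),(757,106)],3,(172,244),(656,0))
ks=panel([(16,490),(37,523),(115,447),(143,473),(42,582),(150,540)],3,(270,276),(0,430))
m=[(-15,31,46),(15,31,46),(15,-31,46),(-15,-31,46)]
n=[(15,31,46),(-15,31,46),(15,-31,46),(-15,-31,46),(-15,31,0),(-15,-31,0)]
print("carton");fit([(t,None,m,kt),(s,None,n,ks)],[.5,.3,0,-.45],fixz=0);fit([(t,None,m,kt)],[.5,.3,0,-.45],fixz=0)
# bystanders: cap centres
def ray(c,px,z):
    M=c["camera_from_world"];d=M[:3,:3].T@np.array([(px[0]-c["cx"])/f(c),(px[1]-c["cy"])/f(c),1]);o=-M[:3,:3].T@M[:3,3]
    return o+d*(z-o[2])/d[2]
for n,p,z in [("jar",(274,283),.055),("spray",(386,205),.12),("leak",(429,209),.09)]: print(n,ray(t,np.array(p)*.7,z))
E
python3 fit0.py
```

```text
box
pose [ 0.5881 -0.0432  0.0208 -0.3411] yawdeg -19.55
[[0.2, 0.3], [2.2, 0.3], [0.9, 0.0], [1.8, 0.4], [-0.7, 1.5], [-1.6, 0.2], [-0.8, -1.7], [0.8, 0.6], [-0.9, 2.1], [-1.8, 1.4], [-0.8, 1.1]]
pose [ 0.589  -0.0415  0.     -0.344 ] yawdeg -19.71
[[-0.6, -0.2], [1.3, 0.0], [-0.1, -0.5], [0.7, 0.0], [-1.6, 0.9]]
cover
pose [0.5826 0.2086 0.0505 0.0863] yawdeg 4.94
[[0.4, 1.6], [1.4, 0.8], [0.2, 0.2], [-0.8, 0.8], [-1.3, -0.5], [-0.4, 2.6], [-1.9, -2.0], [-0.1, -0.0]]
pose [0.5843 0.2093 0.0502 0.0922] yawdeg 5.28
[[-0.0, 0.9], [0.9, -0.2], [0.0, -0.8], [-0.9, 0.1]]
carton
pose [ 0.5125  0.3691 -0.     -0.5187] yawdeg -29.72
[[-0.3, -0.0], [0.3, 0.4], [-0.3, 1.3], [-3.2, 1.1], [-1.8, -1.8], [1.2, -0.6], [-0.9, -2.5], [0.5, 0.2], [0.3, 0.9], [-2.3, -1.2]]
pose [ 0.5139  0.3678 -0.0002 -0.4624] yawdeg -26.50
[[0.3, 0.3], [0.2, 0.3], [0.4, -0.3], [-1.7, -0.2]]
jar [0.6469 0.3728 0.055 ]
spray [0.7368 0.2119 0.12  ]
leak [0.7404 0.154  0.09  ]
```

The crops give clear corners for all three parts. The fits put the carton at about (0.513, 0.368), the cover centre at (0.584, 0.209, 0.050) and the box at (0.589, -0.042). I'll move over the carton and refine with the wrist camera.

Call:
drive_tool([
  {"delta_pos":[-33,-16,7],"turn":0,"jaw":1},
  {"delta_pos":[-33,-16,7],"turn":0,"jaw":1},
  {"delta_pos":[-33,-16,7],"turn":0,"jaw":1},
  {"delta_pos":[-33,-16,7],"turn":0,"jaw":1},
  {"delta_pos":[-33,-16,7],"turn":0,"jaw":1},
  {"delta_pos":[-33,-16,7],"turn":0,"jaw":1},
  {"delta_pos":[-33,-16,7],"turn":0,"jaw":1},
  {"delta_pos":[-33,-16,7],"turn":0,"jaw":1},
], grip_force=40)

```text
time: 0.82
tool_pos: [0.3961, 0.4598, 0.3481]
tcp_rot: [-0.405, -3.115, 0.0]
wrist_force: [-0.6, 0.5, 0.2]
width: 1.003
grip_force: 0.0
```

Call:
drive_tool([
  {"delta_pos":[-33,-15,7],"turn":0.12,"jaw":1},
  {"delta_pos":[-35,-11,7],"turn":0.12,"jaw":1},
  {"delta_pos":[-36,-7,7],"turn":0.12,"jaw":1},
  {"delta_pos":[-36,-2,7],"turn":0.12,"jaw":1},
  {"delta_pos":[0,0,0],"turn":0.12,"jaw":1},
  {"delta_pos":[0,0,0],"turn":0.12,"jaw":1},
  {"delta_pos":[0,0,0],"turn":0.12,"jaw":1},
  {"delta_pos":[0,0,0],"turn":0.12,"jaw":1},
])

```text
time: 1.48
tool_pos: [0.5084, 0.3686, 0.32]
tcp_rot: [-1.807, -2.569, 0.002]
wrist_force: [0.2, 0.4, 0.5]
width: 0.999
grip_force: 0.0
```

Call:
drive_tool([
  {"delta_pos":[0,0,0],"turn":0.12,"jaw":1},
  {"delta_pos":[0,0,0],"turn":0.12,"jaw":1},
  {"delta_pos":[0,0,0],"turn":0.12,"jaw":1},
  {"delta_pos":[0,0,0],"turn":0.12,"jaw":1},
  {"delta_pos":[0,0,0],"turn":0.12,"jaw":1},
  {"delta_pos":[0,0,0],"turn":0.12,"jaw":1},
  {"delta_pos":[0,0,0],"turn":0.1,"jaw":1},
  {"delta_pos":[0,0,0],"turn":0,"jaw":1},
])

```text
time: 2.15
tool_pos: [0.508, 0.3691, 0.3203]
tcp_rot: [-2.678, -1.643, 0.001]
wrist_force: [-0.1, -0.1, -0.9]
width: 1.0
grip_force: 0.0
```

```bash
cat > look.py <<'E'
import sys,cv2;from h import *
from workcell import bot
n=sys.argv[1]; s=bot.read_state(); c=bot.read_camera("wrist"); c["cfw"]=T_wrist(c,s); c["state"]=s
np.save(n+".npy",c,allow_pickle=True)
cv2.imwrite(f"pics/{n}.png",cv2.resize(c["pixels"][:,:,::-1],(800,600),interpolation=cv2.INTER_CUBIC))
m=R.from_rotvec(s["tcp_rot"]).as_matrix()
print(s["tool_pos"],"phi",np.degrees(np.arctan2(m[1,1],m[0,1])),"q",s["q"])
E
python3 look.py w1
```

```text
[0.508  0.3691 0.3203] phi -26.952801599419303 q [0.5887 0.2402 1.7943 0.     1.1078 1.0591]
```

View pics/w1.png

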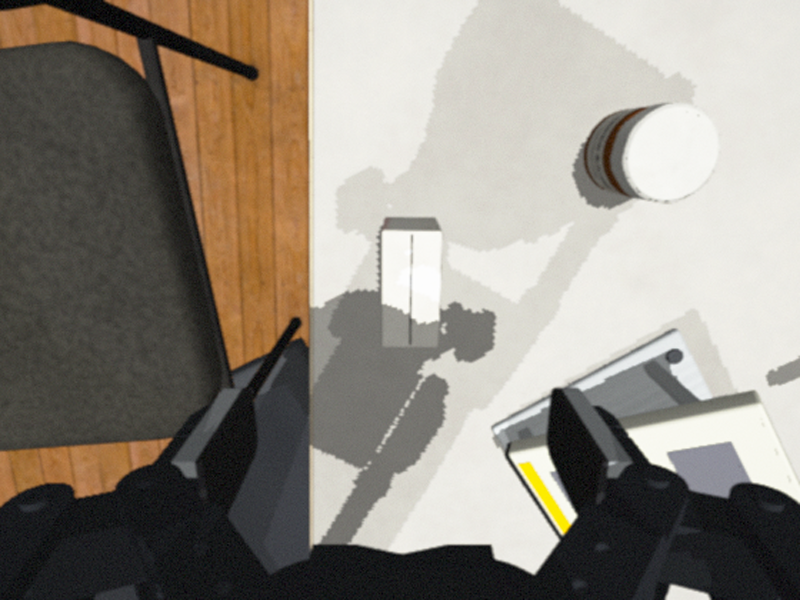

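The carton's top face has corners (382,230), (442,230), (438,347) and (382,347), already nearly aligned with the tool. The path down looks clear.

```bash
python3 - <<'E'
from h import *
c=np.load("w1.npy",allow_pickle=True).item()
px=np.array([(382,230),(442,230),(439,347),(382,347),(386,218),(436,218)])*.7
m=[(-15,31,46),(15,31,46),(15,-31,46),(-15,-31,46),(-15,31,0),(15,31,0)]
p=fit([(c,c["cfw"],m,px)],[.513,.369,0,-.47],fixz=0)
s=c["state"];T=R.from_rotvec(s["tcp_rot"]).as_matrix()
print("tool delta mm",T.T@(np.array([p[0],p[1],.188])-s["tool_pos"])*1e3)
E
```

```text
pose [ 0.5131  0.3694 -0.     -0.4772] yawdeg -27.34
[[-0.3, 0.2], [0.6, 0.5], [0.1, 0.5], [0.1, 0.2], [-1.0, -1.0], [0.4, -0.7]]
tool delta mm [  2.6191   4.4564 132.2677]
```

Call:
drive_tool([
  {"delta_pos":[2.6,4.5,20],"turn":0.007,"jaw":0.6},
  {"delta_pos":[0,0,35],"turn":0,"jaw":0.6},
  {"delta_pos":[0,0,35],"turn":0,"jaw":0.6},
  {"delta_pos":[0,0,30],"turn":0,"jaw":0.6},
  {"delta_pos":[0,0,12],"turn":0,"jaw":0.6},
  {"delta_pos":[0,0,0],"turn":0,"jaw":-1},
  {"delta_pos":[0,0,0],"turn":0,"jaw":-1},
  {"delta_pos":[0,0,0],"turn":0,"jaw":-1},
], grip_force=40)

```text
time: 2.87
tool_pos: [0.5144, 0.3703, 0.1908]
tcp_rot: [-2.681, -1.637, -0.006]
wrist_force: [0.6, -0.8, 0.3]
width: 0.378
grip_force: 0.0
```

Call:
drive_tool([
  {"delta_pos":[0,0,0],"turn":0,"jaw":-1},
  {"delta_pos":[0,0,0],"turn":0,"jaw":-1},
  {"delta_pos":[0,0,0],"turn":0,"jaw":-1},
  {"delta_pos":[0,0,-10],"turn":0,"jaw":-1},
  {"delta_pos":[0,0,-10],"turn":0,"jaw":-1},
])

```text
time: 3.28
tool_pos: [0.5129, 0.3693, 0.2091]
tcp_rot: [2.682, 1.637, -0.002]
wrist_force: [-0.3, 0.3, 0.0]
width: 0.345
grip_force: 40.2
```

Call:
drive_tool([
  {"delta_pos":[0,0,-40],"turn":0,"jaw":-1},
  {"delta_pos":[0,0,-40],"turn":0,"jaw":-1},
  {"delta_pos":[0,0,-40],"turn":0,"jaw":-1},
  {"delta_pos":[-27.5,21.6,-10],"turn":0,"jaw":-1},
  {"delta_pos":[-27.5,21.6,-10],"turn":0,"jaw":-1},
  {"delta_pos":[-27.5,21.6,-10],"turn":0,"jaw":-1},
  {"delta_pos":[-27.5,21.6,-10],"turn":0,"jaw":-1},
  {"delta_pos":[-27.5,21.6,0],"turn":0,"jaw":-1},
])

```text
time: 3.95
tool_pos: [0.5469, 0.1966, 0.3726]
tcp_rot: [2.68, 1.637, 0.008]
wrist_force: [0.9, 0.8, -0.7]
width: 0.345
grip_force: 40.3
```

Call:
drive_tool([
  {"delta_pos":[-27.5,21.6,0],"turn":0,"jaw":-1},
  {"delta_pos":[-27.5,21.6,0],"turn":0,"jaw":-1},
  {"delta_pos":[-27.5,21.6,0],"turn":0,"jaw":-1},
  {"delta_pos":[-27.5,21.6,0],"turn":0,"jaw":-1},
  {"delta_pos":[-27.5,21.6,0],"turn":0,"jaw":-1},
  {"delta_pos":[-27.5,21.6,0],"turn":0,"jaw":-1},
  {"delta_pos":[-27,21.6,0],"turn":-0.067,"jaw":-1},
  {"delta_pos":[0,0,0],"turn":-0.067,"jaw":-1},
])

```text
time: 4.62
tool_pos: [0.5937, -0.0474, 0.3699]
tcp_rot: [2.564, 1.809, -0.001]
wrist_force: [-0.0, -0.3, -0.7]
width: 0.35
grip_force: 40.3
```

```bash
python3 look.py w2; python3 - <<'E'
from h import *
s=np.load("w2.npy",allow_pickle=True).item()["state"];T=R.from_rotvec(s["tcp_rot"]).as_matrix()
print("tool delta mm",T.T@(np.array([.592,-.0425,.196])-s["tool_pos"])*1e3)
E
```

```text
[ 0.5937 -0.0474  0.3699] phi -19.599163284572484 q [-0.1205  0.1386  1.8186 -0.0034  1.182   0.2228]
tool delta mm [  4.4782  -3.7523 173.9239]
```

View pics/w2.png

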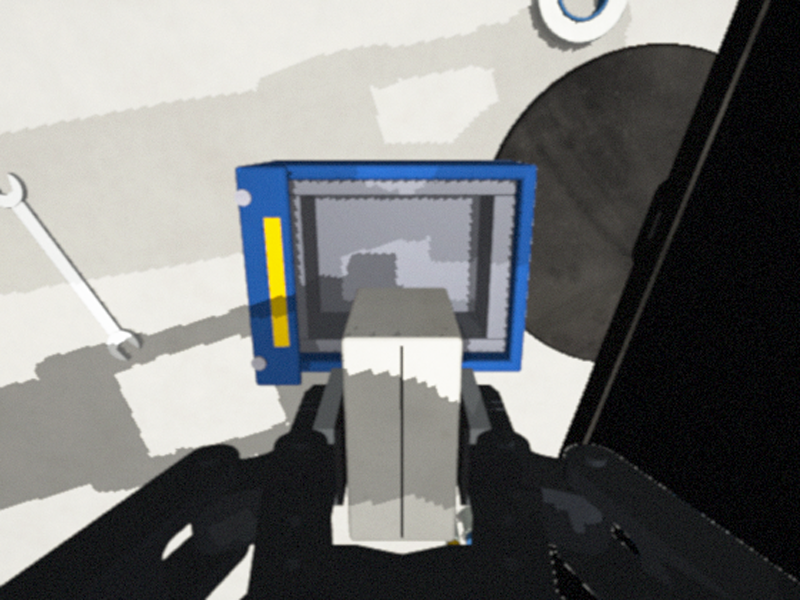

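The box is clearly visible: far rim corners at (535,166) and (521,369), outer lip corners at (236,168) and (257,384), inner lip edge at (287,167) and (300,384). The carton is held square.

```bash
python3 - <<'E'
from h import *
c=np.load("w2.npy",allow_pickle=True).item()
px=np.array([(535,166),(521,369),(236,168),(257,384),(287,167),(300,384),(517,179),(508,354)])*.7
m=[(77,60,68),(77,-60,68),(-77,60,85),(-77,-60,85),(-51,60,85),(-51,-60,85),(69,52,68),(69,-52,68)]
fit([(c,c["cfw"],m,px)],[.589,-.042,0,-.34])
p=fit([(c,c["cfw"],m,px)],[.589,-.042,0,-.34],fixz=0)
s=c["state"];T=R.from_rotvec(s["tcp_rot"]).as_matrix()
w=R.from_euler("z",p[3]).apply([.003,0,0])+[p[0],p[1],0];w[2]=.196
print("tool delta mm",T.T@(w-s["tool_pos"])*1e3)
E
```

```text
pose [ 0.5894 -0.0431 -0.0043 -0.3354] yawdeg -19.22
[[-0.5, -1.5], [-0.8, 0.0], [-0.6, -0.3], [0.3, 0.0], [0.1, 0.2], [2.0, -0.2], [1.0, 0.3], [-0.5, 2.1]]
pose [ 0.5895 -0.0423  0.684  -0.3366] yawdeg -19.28
[[1.0, -2.1], [0.1, 1.6], [-2.7, -1.1], [-1.5, 1.6], [-1.4, -0.6], [0.7, 1.4], [2.2, -0.2], [0.4, 3.5]]
tool delta mm [  3.8107  -3.1322 173.9275]
```

Call:
drive_tool([
  {"delta_pos":[3.8,-3.2,25],"turn":0,"jaw":-1},
  {"delta_pos":[0,0,35],"turn":0,"jaw":-1},
  {"delta_pos":[0,0,35],"turn":0,"jaw":-1},
  {"delta_pos":[0,0,35],"turn":0,"jaw":-1},
  {"delta_pos":[0,0,25],"turn":0,"jaw":-1},
  {"delta_pos":[0,0,12],"turn":0,"jaw":-1},
  {"delta_pos":[0,0,5],"turn":0,"jaw":-1},
  {"delta_pos":[0,0,2],"turn":0,"jaw":-1},
])

```text
time: 5.33
tool_pos: [0.5931, -0.0371, 0.1958]
tcp_rot: [2.564, 1.81, 0.005]
wrist_force: [3.8, -1.1, 2.9]
width: 0.343
grip_force: 53.3
```

Call:
drive_tool([
  {"delta_pos":[0,0,1],"turn":0,"jaw":-1},
  {"delta_pos":[0,0,0],"turn":0,"jaw":0.1},
  {"delta_pos":[0,0,0],"turn":0,"jaw":0.3},
  {"delta_pos":[0,0,0],"turn":0,"jaw":0.3},
  {"delta_pos":[0,0,0],"turn":0,"jaw":0.3},
  {"delta_pos":[0,0,0],"turn":0,"jaw":0.3},
])

```text
time: 5.83
tool_pos: [0.5989, -0.0386, 0.2009]
tcp_rot: [2.554, 1.802, 0.026]
wrist_force: [17.1, -6.0, 7.2]
width: 0.65
grip_force: 0.0
```

The open left knuckle is touching the lip, so I'll narrow the jaws a little and rise.

Call:
drive_tool([
  {"delta_pos":[0,0,0],"turn":0,"jaw":0.0},
  {"delta_pos":[0,0,0],"turn":0,"jaw":0.0},
  {"delta_pos":[0,0,-4],"turn":0,"jaw":0.0},
  {"delta_pos":[0,0,-8],"turn":0,"jaw":0.0},
  {"delta_pos":[0,0,-20],"turn":0,"jaw":0.0},
  {"delta_pos":[0,0,-35],"turn":0,"jaw":0.0},
])

```text
time: 6.33
tool_pos: [0.589, -0.0367, 0.2582]
tcp_rot: [-2.562, -1.808, 0.01]
wrist_force: [-0.1, 1.1, -0.9]
width: 0.504
grip_force: 0.0
```

Call:
drive_tool([
  {"delta_pos":[0,0,-35],"turn":0,"jaw":0.2},
  {"delta_pos":[0,0,-35],"turn":0,"jaw":0.6},
  {"delta_pos":[0,0,-30],"turn":0,"jaw":0.9},
  {"delta_pos":[0,0,0],"turn":0,"jaw":0.9},
])

```text
time: 6.67
tool_pos: [0.5933, -0.037, 0.3699]
tcp_rot: [2.559, 1.807, 0.016]
wrist_force: [1.0, 0.3, 1.4]
width: 0.95
grip_force: 0.0
```

```bash
python3 look.py w3
```

```text
[ 0.5933 -0.037   0.3699] phi -19.549593941224444 q [-0.1043  0.133   1.8249  0.0004  1.1705  0.2367]
```

Call:
drive_tool([
  {"delta_pos":[32.7,-13,0],"turn":0,"jaw":0.9},
  {"delta_pos":[32.7,-13,0],"turn":0,"jaw":0.9},
  {"delta_pos":[32.7,-13,0],"turn":0,"jaw":0.9},
  {"delta_pos":[32.7,-13,0],"turn":0,"jaw":0.9},
  {"delta_pos":[32.7,-13,0],"turn":0,"jaw":0.9},
  {"delta_pos":[32.7,-13,0],"turn":0,"jaw":0.9},
  {"delta_pos":[32.7,-13,0],"turn":0.12,"jaw":0.9},
  {"delta_pos":[0,0,0],"turn":0.12,"jaw":0.9},
])

```text
time: 7.38
tool_pos: [0.5804, 0.2143, 0.3593]
tcp_rot: [-2.763, -1.488, 0.002]
wrist_force: [0.2, -0.5, 0.7]
width: 0.948
grip_force: 0.0
```

Call:
drive_tool([
  {"delta_pos":[0,0,0],"turn":0.12,"jaw":0.9},
  {"delta_pos":[0,0,0],"turn":0.12,"jaw":0.9},
  {"delta_pos":[0,0,0],"turn":0.12,"jaw":0.9},
  {"delta_pos":[0,0,0],"turn":0.12,"jaw":0.9},
  {"delta_pos":[0,0,0],"turn":0.12,"jaw":0.9},
  {"delta_pos":[0,0,0],"turn":0.12,"jaw":0.9},
  {"delta_pos":[0,0,0],"turn":0.12,"jaw":0.9},
  {"delta_pos":[0,0,0],"turn":0.061,"jaw":0.9},
])

```text
time: 8.05
tool_pos: [0.581, 0.2089, 0.3591]
tcp_rot: [3.138, 0.13, -0.006]
wrist_force: [0.2, -0.3, 0.1]
width: 0.951
grip_force: 0.0
```

Call:
drive_tool([
  {"delta_pos":[0,0,0],"turn":0,"jaw":0.9},
])

```text
time: 8.13
tool_pos: [0.5811, 0.2089, 0.3591]
tcp_rot: [3.138, 0.137, -0.005]
wrist_force: [0.4, 0.4, -1.1]
width: 0.946
grip_force: 0.0
```

```bash
python3 look.py w4; python3 -c "
import cv2,numpy as np
a=cv2.imread('pics/w3.png');b=cv2.imread('pics/w4.png')
cv2.imwrite('pics/w34.png',np.hstack([a[100:500,200:560],b[0:400,180:620]]))"
```

```text
[0.5811 0.2089 0.3591] phi -84.9980757620433 q [0.3046 0.1894 1.7803 0.0002 1.1753 1.788 ]
```

View pics/w34.png

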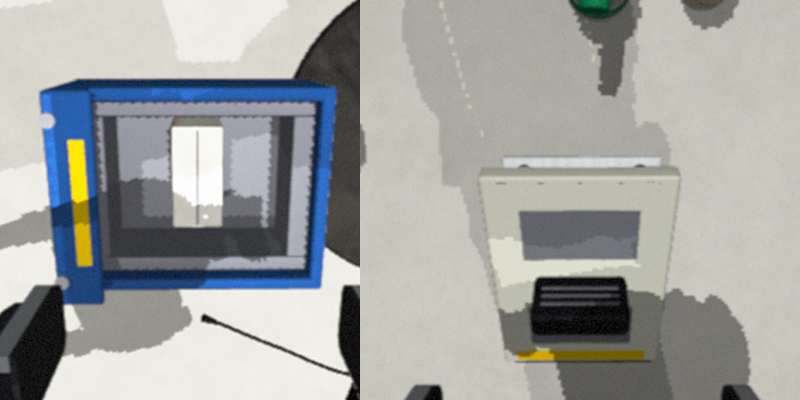

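The carton stands inside the well. The cover corners in the w4 half are visible: top-face far edge at (481,180)–(679,180), near edge at (504,360)–(650,360).

```bash
python3 - <<'E'
from h import *
c=np.load("w3.npy",allow_pickle=True).item()
px=np.array([(536,187),(521,388),(240,191),(262,403),(290,191),(303,402)])*.7
m=[(77,60,68),(77,-60,68),(-77,60,85),(-77,-60,85),(-51,60,85),(-51,-60,85)]
fit([(c,c["cfw"],m,px)],[.589,-.042,0,-.34])
c=np.load("w4.npy",allow_pickle=True).item()
px=(np.array([(481,180),(679,180),(504,360),(650,360),(482,168),(680,168)])-[180,0])*.7
m=[(65,48,6),(65,-48,6),(-65,48,6),(-65,-48,6),(65,48,-6),(65,-48,-6)]
p=fit([(c,c["cfw"],m,px)],[.584,.209,.05,.09],np.radians(24))
t=np.load("top0.npy",allow_pickle=True).item();ct=panel([(413,52),(606,36),(634,292),(447,308)],4,(240,186),(390,0))
p=fit([(c,c["cfw"],m,px),(t,None,m[:2]+[m[3],m[2]],ct)],[.584,.209,.05,.09],np.radians(24))
Rm,tt=pose(p,np.radians(24))
rib=np.array([(x,y,z) for z in(40,) for x in(7,-7) for y in(25,-25)]+[(7,25,6),(7,-25,6)])/1e3
print("rib pred",proj(c,rib@Rm.T+tt,c["cfw"])/.7+[180,0])
g=Rm@[0,0,.029]+tt;print("grip",g)
s=c["state"];T=R.from_rotvec(s["tcp_rot"]).as_matrix()
print("tool delta mm",T.T@(g+[0,0,.155+.003]-s["tool_pos"])*1e3)
E
```

```text
pose [ 0.5898 -0.0434 -0.0033 -0.3389] yawdeg -19.42
[[-0.4, -0.1], [-0.4, -0.3], [-0.1, -0.2], [-1.3, 0.3], [1.1, -0.3], [1.7, 0.8]]
pose [0.5807 0.2098 0.0504 0.0798] yawdeg 4.57
[[-1.3, -0.7], [0.2, 0.4], [0.5, -0.3], [1.4, 0.4], [0.7, -0.5], [-2.9, 0.6]]
pose [0.5811 0.2097 0.0516 0.0816] yawdeg 4.68
[[-1.5, -0.9], [0.7, -0.1], [0.6, 0.0], [2.0, 0.6], [0.4, -0.8], [-2.4, 0.0], [-0.0, 2.1], [1.1, 1.5], [-0.4, 1.0], [-1.5, 1.5]]
rib pred [[529.1222 316.1886]
 [628.5029 316.7165]
 [530.8279 335.6083]
 [626.6804 336.1091]
 [534.0179 273.7325]
 [624.3041 274.2292]]
grip [0.5693 0.2087 0.0781]
tool delta mm [-11.3613  -0.9242 123.018 ]
```

Call:
drive_tool([
  {"delta_pos":[-11.4,-0.9,20],"turn":0,"jaw":0.9},
  {"delta_pos":[0,0,35],"turn":0,"jaw":0.9},
  {"delta_pos":[0,0,35],"turn":0,"jaw":0.8},
  {"delta_pos":[0,0,20],"turn":0.005,"jaw":0.7},
  {"delta_pos":[0,0,9],"turn":0,"jaw":0.6},
  {"delta_pos":[0,0,4],"turn":0,"jaw":0.5},
  {"delta_pos":[0,0,0],"turn":0,"jaw":0.4},
  {"delta_pos":[0,0,0],"turn":0,"jaw":0.3},
], grip_force=60)

```text
time: 8.85
tool_pos: [0.5715, 0.209, 0.2391]
tcp_rot: [-3.138, -0.133, -0.003]
wrist_force: [0.4, -0.1, 0.2]
width: 0.649
grip_force: 0.0
```

Call:
drive_tool([
  {"delta_pos":[0,0,0],"turn":0,"jaw":0.2},
  {"delta_pos":[0,0,0],"turn":0,"jaw":0.1},
  {"delta_pos":[0,0,0],"turn":0,"jaw":-0.5},
  {"delta_pos":[0,0,0],"turn":0,"jaw":-1},
  {"delta_pos":[0,0,0],"turn":0,"jaw":-1},
  {"delta_pos":[0,0,0],"turn":0,"jaw":-1},
])

```text
time: 9.35
tool_pos: [0.5718, 0.209, 0.2402]
tcp_rot: [-3.138, -0.132, -0.006]
wrist_force: [0.3, -0.9, 6.1]
width: 0.576
grip_force: 63.2
```

Gripped across the rib's ends at 49 mm wide, so the plate can pivot about its own y axis. Lifting straight up, then checking its tilt.

Call:
drive_tool([
  {"delta_pos":[0,0,-3],"turn":0,"jaw":-1},
  {"delta_pos":[0,0,-6],"turn":0,"jaw":-1},
  {"delta_pos":[0,0,-12],"turn":0,"jaw":-1},
  {"delta_pos":[0,0,-20],"turn":0,"jaw":-1},
  {"delta_pos":[0,0,-25],"turn":0,"jaw":-1},
  {"delta_pos":[0,0,-30],"turn":0,"jaw":-1},
  {"delta_pos":[0,0,-20],"turn":0,"jaw":-1},
  {"delta_pos":[0,0,0],"turn":0,"jaw":-1},
])

```text
time: 10.02
tool_pos: [0.5724, 0.2092, 0.3606]
tcp_rot: [-3.136, -0.132, -0.016]
wrist_force: [1.1, -0.1, -1.1]
width: 0.571
grip_force: 62.4
```

```bash
python3 look.py w5; python3 - <<'E'
import cv2,numpy as np
from workcell import bot
c=bot.read_camera("scene");np.save("s5.npy",c,allow_pickle=True)
a=cv2.imread('pics/w5.png');b=cv2.resize(c["pixels"][100:270,220:400,::-1],(420,397),interpolation=cv2.INTER_CUBIC)
o=np.zeros((600,800,3),np.uint8);o[:,:]=0
o[:525,:380]=cv2.resize(a[0:600,180:614],(380,525));o[:397,380:]=b
cv2.imwrite('pics/w5c.png',o)
E
```

```text
[0.5724 0.2092 0.3606] phi -85.1968696317827 q [0.3095 0.1691 1.8014 0.0001 1.1608 1.7965]
```

View pics/w5c.png

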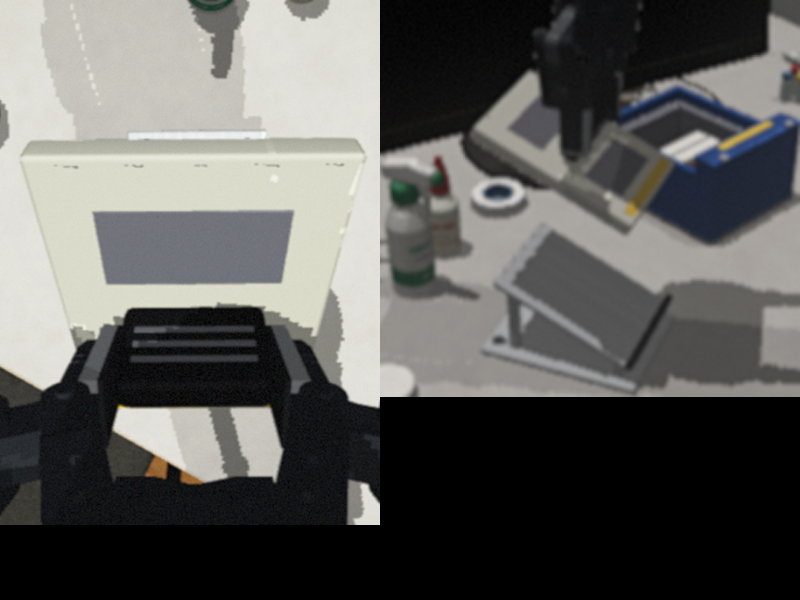

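The plate is held by the rib and still tilted. Far top-face corners are at (22,160) and (366,155) in the left panel, with four plate corners visible in the scene crop. Fitting tilt and pose.

```bash
python3 - <<'E'
from h import *
c=np.load("w5.npy",allow_pickle=True).item();sc=np.load("s5.npy",allow_pickle=True).item()
k=380/434
px=(np.array([(22,160),(366,156),(30,142),(358,140),(127,309),(264,308)])/k+[180,0])*.7
m=np.array([(65,48,6),(65,-48,6),(65,48,-6),(65,-48,-6),(7,25,6),(7,-25,6)])/1e3
ps=panel([(470,135),(535,72),(678,158),(627,229)],2.3333,(220,100),(380,0))
n=np.array([(65,48,6),(65,-48,6),(-65,-48,6),(-65,48,6)])/1e3
def res(p,w=.5):
    Rm,t=pose(p[:4],p[4])
    return np.concatenate([(proj(c,m@Rm.T+t,c["cfw"])-px).ravel(),w*(proj(sc,n@Rm.T+t)-ps).ravel()])
for w in(.5,0.05):
    r=least_squares(lambda p:res(p,w),[.58,.21,.17,.08,.42]);p=r.x
    print(p,"yaw,tilt deg",np.degrees(p[3:]));print(r.fun.reshape(-1,2).round(1).tolist())
    Rm,t=pose(p[:4],p[4]);s=c["state"];T=R.from_rotvec(s["tcp_rot"]).as_matrix()
    print("centre in tool",T.T@(t-s["tool_pos"])*1e3)
E
```

```text
[0.5822 0.2097 0.1767 0.0923 0.3902] yaw,tilt deg [ 5.2883 22.3569]
[[-1.3, 0.3], [1.4, 1.2], [2.1, 0.1], [-2.2, -0.5], [-1.0, -0.8], [0.5, -0.8], [0.1, -2.4], [-1.6, -0.9], [-0.3, -0.8], [1.3, -2.1]]
centre in tool [  7.934    0.8121 183.9739]
[0.5821 0.2096 0.1773 0.0932 0.3831] yaw,tilt deg [ 5.3378 21.951 ]
[[-1.5, 0.2], [1.6, 0.8], [2.0, 0.1], [-2.0, -0.7], [-1.1, -0.2], [0.8, -0.3], [0.0, -0.2], [-0.2, -0.1], [-0.0, -0.1], [0.1, -0.2]]
centre in tool [  7.8451   0.8678 183.4003]
```

```bash
python3 - <<'E'
from h import *
t=np.load("top0.npy",allow_pickle=True).item();s=np.load("scene0.npy",allow_pickle=True).item()
import numpy as np
b=np.array([.5896,-.0431,0]);Rb=R.from_euler("z",np.radians(-19.4)).as_matrix()
for ps,pt in [((553,176),(745,305)),((268,233),(440,130))]:
    r=least_squares(lambda P:np.r_[proj(s,P[None])[0]-np.array(ps)*.7,proj(t,P[None])[0]-np.array(pt)*.7],[.65,-.2,.1])
    print(r.x,r.fun.round(1),"box frame",Rb.T@(r.x-b))
c=np.load("w5.npy",allow_pickle=True).item()["state"];T=R.from_rotvec(c["tcp_rot"]).as_matrix()
w=b+Rb@[.009,0,0];w[2]=c["tool_pos"][2]+.01
print("target",w,"tool delta",T.T@(w-c["tool_pos"])*1e3)
E
```

```text
[ 0.6042 -0.2852  0.0424] [-3.4 -0.4  0.8  2.5] box frame [ 0.0942 -0.2235  0.0424]
[0.8849 0.142  0.0594] [ 7.   2.2 -3.4 -6.1] box frame [0.2171 0.2727 0.0594]
target [ 0.5981 -0.0461  0.3706] tool delta [  4.2957 256.5486 -10.5642]
```

Call:
drive_tool([
  {"delta_pos":[0,20,-5],"turn":0,"jaw":-1},
  {"delta_pos":[0,34,-5],"turn":0,"jaw":-1},
  {"delta_pos":[0,38,0],"turn":0,"jaw":-1},
  {"delta_pos":[0,38,0],"turn":0,"jaw":-1},
  {"delta_pos":[0,38,0],"turn":0,"jaw":-1},
  {"delta_pos":[0,38,0],"turn":0,"jaw":-1},
  {"delta_pos":[0,34,0],"turn":0,"jaw":-1},
  {"delta_pos":[0,16,0],"turn":0.08,"jaw":-1},
])

```text
time: 10.78
tool_pos: [0.5912, -0.0501, 0.361]
tcp_rot: [3.14, 0.001, -0.007]
wrist_force: [0.7, 0.1, -1.6]
width: 0.571
grip_force: 62.7
```

Call:
drive_tool([
  {"delta_pos":[0,0,0],"turn":0.11,"jaw":-1},
  {"delta_pos":[0,0,0],"turn":0.11,"jaw":-1},
  {"delta_pos":[0,0,0],"turn":0.08,"jaw":-1},
  {"delta_pos":[0,0,0],"turn":0.042,"jaw":-1},
  {"delta_pos":[0,0,0],"turn":0,"jaw":-1},
])

```text
time: 11.2
tool_pos: [0.5912, -0.0466, 0.3609]
tcp_rot: [3.096, -0.531, -0.008]
wrist_force: [-0.5, -0.4, -2.1]
width: 0.57
grip_force: 62.7
```

```bash
python3 look.py w6; python3 - <<'E'
from h import *
from workcell import bot
import cv2
sc=bot.read_camera("scene");np.save("s6.npy",sc,allow_pickle=True)
c=np.load("w6.npy",allow_pickle=True).item()["state"];T=R.from_rotvec(c["tcp_rot"]).as_matrix()
b=np.array([.5896,-.0431,0]);Rb=R.from_euler("z",np.radians(-19.4)).as_matrix()
print("TCP in box",Rb.T@(c["tool_pos"]-b))
w=b+Rb@[.005,0,0];w[2]=.280
print("tool delta",T.T@(w-c["tool_pos"])*1e3)
a=cv2.imread('pics/w6.png');bb=cv2.resize(sc["pixels"][60:240,260:440,::-1],(400,400),interpolation=cv2.INTER_CUBIC)
o=np.zeros((600,800,3),np.uint8);o[:400,:400]=cv2.resize(a[0:600,100:700],(400,400));o[:400,400:]=bb
cv2.imwrite('pics/w6c.png',o[:400])
E
```

```text
[ 0.5912 -0.0466  0.3609] phi -109.45802611212582 q [-0.1206  0.1431  1.8306  0.      1.1728  1.7898]
TCP in box [ 0.0026 -0.0027  0.3609]
tool delta [ 2.7816 -2.8272 80.9144]
```

View pics/w6c.png

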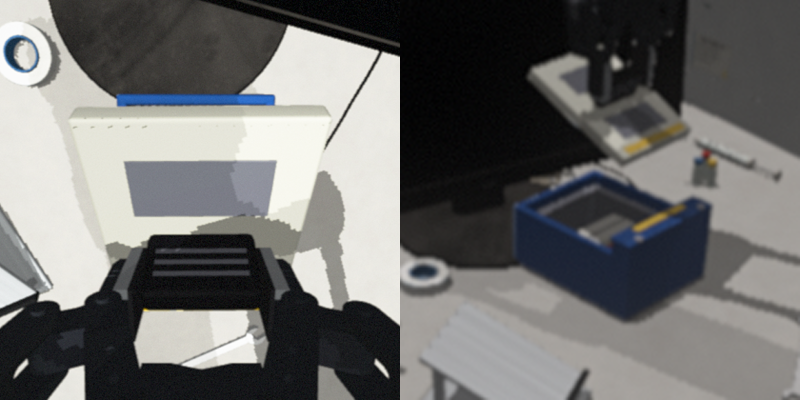

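Plate is above the box, clear of the monitor. The box's far rim at (118–274, 100) is centred about 4 mm to the left of the plate, which agrees with the computed correction.

Call:
drive_tool([
  {"delta_pos":[2.6,-3.6,10],"turn":0,"jaw":-1},
  {"delta_pos":[0,0,20],"turn":0,"jaw":-1},
  {"delta_pos":[0,0,20],"turn":0,"jaw":-1},
  {"delta_pos":[0,0,15],"turn":0,"jaw":-1},
  {"delta_pos":[0,0,8],"turn":0,"jaw":-1},
  {"delta_pos":[0,0,4],"turn":0,"jaw":-1},
  {"delta_pos":[0,0,2],"turn":0,"jaw":-1},
  {"delta_pos":[0,0,0],"turn":0,"jaw":-1},
])

```text
time: 11.97
tool_pos: [0.596, -0.0438, 0.2846]
tcp_rot: [-3.097, 0.528, -0.0]
wrist_force: [0.1, 0.5, -2.0]
width: 0.571
grip_force: 62.7
```

```bash
cat > b.py <<'E'
from h import *
from workcell import bot
s=bot.read_state();b=np.array([.5896,-.0431,0]);Rb=R.from_euler("z",np.radians(-19.4)).as_matrix()
print("TCP in box mm",Rb.T@(s["tool_pos"]-b)*1e3,"F box",Rb.T@s["wrist_force"],"M",Rb.T@s["torque"],s["width"],s["time"])
E
python3 b.py
```

```text
TCP in box mm [  6.3186   1.46   284.6444] F box [-0.0948  0.4578 -2.0359] M [ 0.0279  0.0573 -0.0179] 0.5708253858623594 11.9667
```

Call:
drive_tool([
  {"delta_pos":[0,0,4],"turn":0,"jaw":-1},
  {"delta_pos":[0,-0.5,3],"turn":0,"jaw":-1},
  {"delta_pos":[0,0,0],"turn":0,"jaw":-1},
  {"delta_pos":[-4,0,0],"turn":0,"jaw":-1},
  {"delta_pos":[-5,0,0],"turn":0,"jaw":-1},
  {"delta_pos":[-5,0,0],"turn":0,"jaw":-1},
  {"delta_pos":[-4,0,0],"turn":0,"jaw":-1},
  {"delta_pos":[0,0,0],"turn":0,"jaw":-1},
])

```text
time: 12.63
tool_pos: [0.578, -0.0371, 0.2776]
tcp_rot: [-3.097, 0.528, 0.001]
wrist_force: [-0.5, -0.3, -1.9]
width: 0.57
grip_force: 62.7
```

```bash
python3 b.py; python3 look.py w7; python3 - <<'E'
from workcell import bot
import cv2,numpy as np
sc=bot.read_camera("scene");t=bot.read_camera("top")
o=np.hstack([cv2.resize(sc["pixels"][90:240,300:420,::-1],(400,500),interpolation=cv2.INTER_CUBIC),cv2.resize(t["pixels"][160:285,350:450,::-1],(400,500),interpolation=cv2.INTER_CUBIC)])
cv2.imwrite('pics/w7c.png',o)
E
```

```text
TCP in box mm [-12.9662   1.7629 277.6455] F box [-0.3655 -0.4786 -1.9421] M [0.0263 0.0427 0.0152] 0.5704598919369691 12.6333
[ 0.578  -0.0371  0.2776] phi -109.36273631763943 q [-0.1072  0.1963  1.9347  0.0001  1.0115  1.8015]
```

View pics/w7c.png

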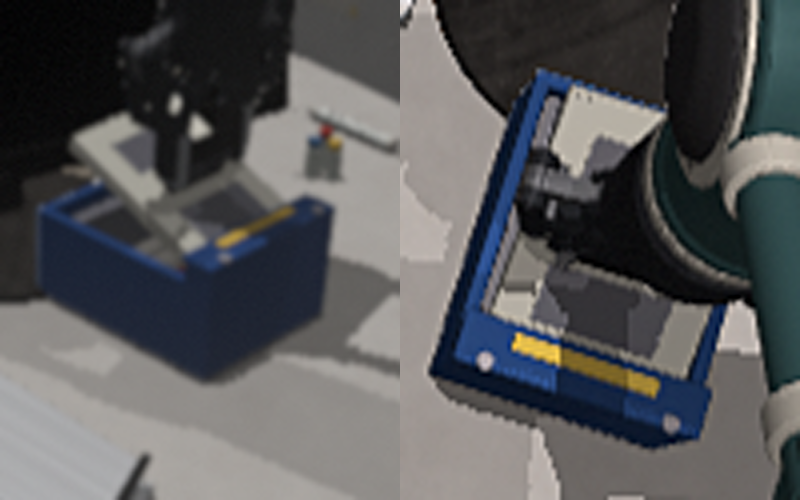

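The cover's striped end is under the lip with no contact forces. Both side gaps look clear. Now lowering to touch.

Call:
drive_tool([
  {"delta_pos":[0,0,1.5],"turn":0,"jaw":-1},
  {"delta_pos":[0,0,1.5],"turn":0,"jaw":-1},
  {"delta_pos":[0,0,1],"turn":0,"jaw":-1},
  {"delta_pos":[0,0,0],"turn":0,"jaw":-1},
])

```text
time: 13.12
tool_pos: [0.5789, -0.0375, 0.2732]
tcp_rot: [3.097, -0.529, -0.001]
wrist_force: [0.5, 0.2, -1.5]
width: 0.569
grip_force: 62.7
```

```bash
python3 b.py
```

```text
TCP in box mm [-11.9121   1.7201 273.2001] F box [ 0.4062  0.3488 -1.4792] M [0.0039 0.0425 0.0692] 0.5688955686679041 13.1167
```

Call:
drive_tool([
  {"delta_pos":[-0.5,0.5,1],"turn":0,"jaw":-1},
  {"delta_pos":[0,0,1],"turn":0,"jaw":-1},
  {"delta_pos":[0,0,0.8],"turn":0,"jaw":-1},
  {"delta_pos":[0,0,0],"turn":0,"jaw":-1},
])

```text
time: 13.45
tool_pos: [0.5786, -0.0379, 0.2716]
tcp_rot: [3.097, -0.529, 0.001]
wrist_force: [-0.8, -0.5, 3.1]
width: 0.569
grip_force: 63.3
```

```bash
python3 b.py
```

```text
TCP in box mm [-12.0616   1.2302 271.5565] F box [-0.5559 -0.7127  3.0904] M [-0.1216  0.4057  0.0413] 0.5685912970806237 13.45
```

Call:
drive_tool([
  {"delta_pos":[-1.5,0,-1],"turn":0,"jaw":-1},
  {"delta_pos":[-1.5,0,0],"turn":0,"jaw":-1},
  {"delta_pos":[0,0,1],"turn":0,"jaw":-1},
  {"delta_pos":[0,0,0],"turn":0,"jaw":-1},
], grip_force=35)

```text
time: 13.78
tool_pos: [0.5756, -0.0368, 0.2714]
tcp_rot: [-3.097, 0.529, -0.001]
wrist_force: [-0.6, -0.7, 3.5]
width: 0.572
grip_force: 63.5
```

```bash
python3 b.py
```

```text
TCP in box mm [-15.304    1.3375 271.4393] F box [-0.3056 -0.8502  3.5371] M [-0.0889  0.4284  0.0153] 0.5715765827683617 13.7833
```

Call:
drive_tool([
  {"delta_pos":[2.5,0,2.3],"turn":0,"jaw":-1},
  {"delta_pos":[2.5,0,2.3],"turn":0,"jaw":-1},
  {"delta_pos":[0,0,0],"turn":0,"jaw":-1},
])

```text
time: 14.03
tool_pos: [0.5808, -0.0385, 0.267]
tcp_rot: [-3.097, 0.529, -0.001]
wrist_force: [-1.0, -1.1, 6.4]
width: 0.57
grip_force: 64.2
```

```bash
python3 b.py
```

```text
TCP in box mm [ -9.8596   1.3764 267.0355] F box [-0.5777 -1.3626  6.3556] M [-0.0967  0.6036  0.0458] 0.5698891159125984 14.0333
```

Call:
drive_tool([
  {"delta_pos":[2.4,0,2.5],"turn":0,"jaw":-1},
  {"delta_pos":[2.4,0,2.5],"turn":0,"jaw":-1},
  {"delta_pos":[2.2,0,2.7],"turn":0,"jaw":-1},
  {"delta_pos":[2.2,0,2.7],"turn":0,"jaw":-1},
  {"delta_pos":[0,0,0],"turn":0,"jaw":-1},
])

```text
time: 14.45
tool_pos: [0.59, -0.0418, 0.257]
tcp_rot: [3.097, -0.529, 0.004]
wrist_force: [0.9, -0.4, 6.1]
width: 0.571
grip_force: 65.5
```

```bash
python3 b.py
```

```text
TCP in box mm [ -0.0499   1.3922 256.9685] F box [ 0.951  -0.0533  6.0758] M [-0.0941  0.3232  0.0029] 0.570794536664287 14.45
```

Call:
drive_tool([
  {"delta_pos":[1.4,0,2.3],"turn":0,"jaw":-1},
  {"delta_pos":[1.4,0,2.3],"turn":0,"jaw":-1},
  {"delta_pos":[1.2,0,2.4],"turn":0,"jaw":-1},
  {"delta_pos":[1.2,0,1.8],"turn":0,"jaw":-1},
  {"delta_pos":[0,0,0],"turn":0,"jaw":-1},
])

```text
time: 14.87
tool_pos: [0.5954, -0.0437, 0.2487]
tcp_rot: [3.097, -0.528, 0.007]
wrist_force: [0.7, -1.8, 6.3]
width: 0.572
grip_force: 67.1
```

```bash
python3 b.py
```

```text
TCP in box mm [  5.6112   1.392  248.691 ] F box [ 1.267  -1.411   6.3444] M [-0.1927  0.1073  0.1115] 0.5721056965655661 14.8667
```

Push down gently to find the seat.

Call:
drive_tool([
  {"delta_pos":[0,0.3,1.5],"turn":0,"jaw":-1},
  {"delta_pos":[0,0,1],"turn":0,"jaw":-1},
  {"delta_pos":[0,0,1],"turn":0,"jaw":-1},
  {"delta_pos":[0,0,0],"turn":0,"jaw":-1},
])

```text
time: 15.2
tool_pos: [0.5959, -0.0439, 0.2471]
tcp_rot: [3.097, -0.528, 0.01]
wrist_force: [1.5, -1.7, 12.9]
width: 0.569
grip_force: 68.1
```

```bash
python3 b.py
```

```text
TCP in box mm [  6.2627   1.3205 247.0594] F box [ 1.9745 -1.082  12.8607] M [-0.1224  0.4754  0.1424] 0.5686657380529108 15.2
```

Call:
drive_tool([
  {"delta_pos":[0,0,-1],"turn":0,"jaw":-1},
  {"delta_pos":[0,0,0],"turn":0,"jaw":0.25},
  {"delta_pos":[0,0,0],"turn":0,"jaw":0.4},
  {"delta_pos":[0,0,0],"turn":0,"jaw":0.5},
  {"delta_pos":[0,0,0],"turn":0,"jaw":0.5},
  {"delta_pos":[0,0,0],"turn":0,"jaw":0.5},
])

```text
time: 15.7
tool_pos: [0.5933, -0.0434, 0.2438]
tcp_rot: [3.097, -0.529, -0.002]
wrist_force: [1.0, -0.4, -0.1]
width: 0.753
grip_force: 0.0
```

Call:
drive_tool([
  {"delta_pos":[0,0,-5],"turn":0,"jaw":0.5},
  {"delta_pos":[0,0,-15],"turn":0,"jaw":0.5},
  {"delta_pos":[0,0,-25],"turn":0,"jaw":0.5},
  {"delta_pos":[0,0,-35],"turn":0,"jaw":0.5},
  {"delta_pos":[0,0,-30],"turn":0,"jaw":0.5},
  {"delta_pos":[0,0,0],"turn":0,"jaw":0.5},
])

```text
time: 16.2
tool_pos: [0.5962, -0.0437, 0.3628]
tcp_rot: [-3.096, 0.528, -0.02]
wrist_force: [0.7, 1.0, 0.7]
width: 0.751
grip_force: 0.0
```

```bash
python3 look.py w8;python3 b.py; python3 - <<'E'
from h import *
import cv2
from workcell import bot
c=np.load("w8.npy",allow_pickle=True).item()
b=np.array([.5896,-.0431,0]);Rb=R.from_euler("z",np.radians(-19.4)).as_matrix()
# rectify the plane z=68 mm (flush plane): 2 px per mm, box x right, y up; x -60..85, y -65..65
xs=np.arange(-60,85,.5);ys=np.arange(65,-65,-.5)
X,Y=np.meshgrid(xs,ys);P=np.stack([X,Y,np.full_like(X,68)],-1).reshape(-1,3)/1e3@Rb.T+b
uv=proj(c,P,c["cfw"]).reshape(*X.shape,2).astype(np.float32)
im=cv2.remap(c["pixels"],uv[...,0],uv[...,1],cv2.INTER_LINEAR)
cv2.imwrite("pics/rect.png",im[:,:,::-1])
def prof(y,lo,hi):
    r=im[int((65-y)*2)];return [(x,*r[int((x+60)*2)]) for x in np.arange(lo,hi,1)]
for y in(35,-35): print(y,[(int(x),int(r),int(g),int(bb)) for x,r,g,bb in prof(y,56,82)])
for x in(40,-30):
    col=im[:,int((x+60)*2)]
    for lo,hi in((40,63),(-62,-39)): print("x",x,[(y,*map(int,col[int((65-y)*2)])) for y in range(lo,hi)])
E
```

```text
[ 0.5962 -0.0437  0.3628] phi -109.37283168409056 q [-0.1149  0.1449  1.825   0.      1.1588  1.794 ]
TCP in box mm [  5.7302   1.3946 359.916 ] F box [-0.0671 -1.2603  0.0291] M [ 0.0412  0.0528 -0.0783] 0.7464419791592708 16.25
35 [(56, 242, 243, 233), (57, 242, 242, 232), (58, 243, 242, 233), (59, 243, 243, 234), (60, 243, 243, 233), (61, 243, 242, 233), (62, 244, 243, 233), (63, 242, 242, 233), (64, 244, 243, 234), (65, 243, 243, 233), (66, 232, 231, 219), (67, 181, 182, 167), (68, 121, 122, 123), (69, 67, 76, 96), (70, 22, 57, 106), (71, 31, 82, 149), (72, 36, 90, 164), (73, 37, 93, 169), (74, 38, 93, 173), (75, 43, 95, 174), (76, 34, 82, 150), (77, 28, 55, 102), (78, 34, 46, 64), (79, 47, 46, 46), (80, 50, 50, 47), (81, 49, 47, 43)]
-35 [(56, 250, 250, 250), (57, 250, 250, 250), (58, 250, 250, 250), (59, 250, 250, 250), (60, 249, 250, 249), (61, 250, 250, 250), (62, 249, 250, 250), (63, 250, 250, 250), (64, 250, 250, 250), (65, 249, 250, 250), (66, 249, 248, 246), (67, 232, 230, 218), (68, 145, 143, 137), (69, 63, 79, 113), (70, 34, 88, 159), (71, 43, 103, 189), (72, 45, 107, 1
[... 1396 characters left out ...]
63), (52, 15, 38, 67), (53, 18, 52, 97), (54, 35, 79, 135), (55, 36, 83, 150), (56, 38, 87, 158), (57, 35, 87, 159), (58, 43, 86, 162), (59, 39, 87, 153), (60, 99, 116, 153), (61, 174, 175, 178), (62, 204, 201, 193)]
x -30 [(-62, 139, 139, 132), (-61, 141, 140, 132), (-60, 130, 130, 126), (-59, 91, 99, 112), (-58, 45, 69, 106), (-57, 19, 56, 110), (-56, 24, 61, 112), (-55, 34, 64, 116), (-54, 33, 65, 115), (-53, 23, 60, 106), (-52, 13, 44, 86), (-51, 12, 37, 68), (-50, 20, 35, 57), (-49, 47, 50, 62), (-48, 83, 86, 88), (-47, 134, 134, 126), (-46, 165, 166, 152), (-45, 177, 177, 163), (-44, 179, 181, 163), (-43, 178, 177, 163), (-42, 178, 179, 164), (-41, 177, 177, 163), (-40, 180, 179, 166)]
```

The rectified view shows the plate about 96 mm wide along its whole length and centred to about 2 mm, with its +x edge inside the wall. That means it is level and flush. A light press with shut fingertips on the far half will confirm its height.

Call:
drive_tool([
  {"delta_pos":[18,1,0],"turn":0,"jaw":-1},
  {"delta_pos":[0,0,25],"turn":0,"jaw":-1},
  {"delta_pos":[0,0,30],"turn":0,"jaw":-1},
  {"delta_pos":[0,0,25],"turn":0,"jaw":-1},
  {"delta_pos":[0,0,20],"turn":0,"jaw":-1},
  {"delta_pos":[0,0,10],"turn":0,"jaw":-1},
  {"delta_pos":[0,0,2],"turn":0,"jaw":-1},
  {"delta_pos":[0,0,0],"turn":0,"jaw":-1},
])

```text
time: 16.92
tool_pos: [0.6099, -0.0503, 0.2419]
tcp_rot: [3.097, -0.529, -0.004]
wrist_force: [-0.7, 0.5, 0.7]
width: -0.003
grip_force: 0.0
```

```bash
python3 b.py
```

```text
TCP in box mm [ 21.5633  -0.0863 241.8678] F box [-0.8515  0.2768  0.7255] M [ 0.0483 -0.0004  0.0097] -0.0032387022969602684 16.9167
```

Call:
drive_tool([
  {"delta_pos":[0,0,1],"turn":0,"jaw":-1},
  {"delta_pos":[0,0,1],"turn":0,"jaw":-1},
  {"delta_pos":[0,0,0.7],"turn":0,"jaw":-1},
  {"delta_pos":[0,0,0],"turn":0,"jaw":-1},
])

```text
time: 17.25
tool_pos: [0.6104, -0.0504, 0.2415]
tcp_rot: [3.097, -0.529, -0.001]
wrist_force: [-3.8, 0.2, 8.9]
width: 0.004
grip_force: 4.5
```

Call:
drive_tool([
  {"delta_pos":[0,0,-5],"turn":0,"jaw":-1},
  {"delta_pos":[0,0,-20],"turn":0,"jaw":-1},
  {"delta_pos":[0,0,-35],"turn":0,"jaw":-1},
  {"delta_pos":[0,0,-35],"turn":0,"jaw":-1},
  {"delta_pos":[-30,0,-20],"turn":0,"jaw":-1},
  {"delta_pos":[-30,0,0],"turn":0,"jaw":-1},
  {"delta_pos":[-30,0,0],"turn":0,"jaw":-1},
  {"delta_pos":[0,0,0],"turn":0,"jaw":-1},
])

```text
time: 17.92
tool_pos: [0.5211, -0.0192, 0.3543]
tcp_rot: [-3.097, 0.528, 0.007]
wrist_force: [-0.5, -0.3, -1.1]
width: 0.004
grip_force: 0.0
```

```bash
python3 b.py; python3 - <<'E'
from h import *
import cv2
from workcell import bot
# bystanders unmoved? compare top pictures around them
a=np.load("top0.npy",allow_pickle=True).item()["pixels"].astype(int);b=bot.read_camera("top")["pixels"].astype(int)
for n,(x,y) in dict(jar=(192,200),spray=(271,151),leak=(300,150)).items(): print(n,np.abs(a-b)[y-14:y+14,x-14:x+14].mean())
E
```

```text
TCP in box mm [-72.5428  -0.2468 354.3495] F box [-0.4319 -0.4238 -1.1205] M [-0.0567  0.0022 -0.0289] 0.004171096616703396 17.9167
jar 11.394132653061224
spray 9.804421768707483
leak 10.08673469387755
```

```bash
python3 -c "
from workcell import bot
print(bot.finish_job())"
```

```text
the job is handed in; nothing more can be done
None
```

I handed the job in at about 18 s of the 67 s: the carton is in the well, the cover is seated flat and flush under the lip, the gripper touches nothing, and the jar and both bottles weren't approached.

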